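# Clamp a plaster tile on the carving board and keep hold of the squeeze levers

### The arm

A 6-joint arm with a two-finger parallel gripper is mounted at the origin on the work surface. World frame = base frame: x ahead of the robot, y to its left, z up, the work surface at z = 0. Lengths are in mm, angles in rad, forces in N, time in s.
With the tool pointing down it reaches from about 350 to 975 mm from the base axis. Payload 7.1 kg.
Tool frame: the origin (TCP) lies midway between the tips of the shut fingers; the grasp point (between the pads) lies 19 mm behind it; z points along the fingers, y is the line along which they close (so a half turn about z gives the same grasp; the last joint's range is limited). The gripper opens to 88 mm and grips with 3 to 60 N. Pads are 20 mm wide; open, the fingers measure 115 mm over their backs; the gripper's body (75 mm by 178 mm) begins 61 mm behind the grasp point.
Start: joints at [1.083, 0.423, 1.63, -0, 1.089, -0.019], TCP at [282.352, 557.568, 222.675] pointing down, gripper open.
Joint ranges: [-3, 3], [-0.9, 2.11], [0.09, 2.58], [-1.31, 4.45], [0.11, 2.69], [-2.54, 2.54]. Speed limits (rad/s): [2.39, 2.39, 3.01, 3.14, 3.14, 3.14].

### API

Orientations are given as a rotation vector (axis times angle).
In Python, from workcell import ctrl gives the robot as it stands. The module is installed in compiled form; this text tells all that it offers.
- The arm moves only by the tool servo_tool, never from a script. Its argument "increments" is a list of rows, each a list of 7 numbers: the shift along the world's x, y, z in cm, then the turn, a rotation vector about the world's x, y, z in degrees, then the opening, from -1 (shut) to 1 (fully open). A call has 1 to 20 rows; each row is the pose to reach, as a shift and turn from the pose commanded when the call began; what a row does not reach only later rows make up. A row lasts 1/12 s, in which the tool goes at most 41.7 mm and 7.16 degrees, less where a joint would pass 70% of its speed; a pose out of reach is approached as far as the arm can. A call with a gripper value outside its range is refused whole. The fingers move at their own pace and stop on an object; the grip force is fixed at half the most. Time passes only in rows, so rows that repeat a pose let the fingers close. It gives the time, the measured TCP pose, the force, the opening and the grip force at its end, in the units of the state.
- ctrl.get_obs(): the state, without advancing time (a new reading comes with each control period).
- ctrl.get_image(name): name is "scene" or "top" or "wrist"; returns a dict with "image" (480x640x3 uint8, red, green, blue), "fx", "fy", "cx", "cy" (pixels), "extrinsics" (4x4, takes a point from camera to world coordinates); the wrist camera has in their place "tool_from_camera" (4x4, takes a point from camera to tool coordinates, whose origin is the TCP and whose axes are the flange's). Camera axes: x right, y up, looking along -z (the intrinsics and any distortion apply to the point x, -y, -z); pixel columns grow to the right and rows downward; lengths in mm; the calibration is good to about 2 mm. The wrist camera is an equidistant fisheye: a pixel r from the principal point sees the ray r / f radians off the axis. A picture is of the moment at which its call begins: read the wrist's pose just before it. There is no depth.
- ctrl.close_job(): hands the job in; it is judged then, once.
The state is a dict: "t": time; "qpos": joint angles; "qvel": joint speeds; "joint_torque": joint torques, N m; "ee_pos": TCP position; "orientation": TCP orientation; "ft_force": force on the tool from outside, world axes, zero at the start; "moment": the same for the moment, N m; "width": finger opening in mm; "grasp_force": force on a finger pad.
Only numpy, scipy, OpenCV 4.12 (cv2) and the standard library are available. Lean on these libraries where they do the work, as an engineer would, in place of code of your own. Each camera call takes 0.05 s, during which the arm holds its last target. There are 200 camera calls.

### The job

Press the propped-up plaster tile down so that it lies flat on the carving board, then pump the two upright squeeze levers of the ratchet clamp until its jaw has pushed the tile firmly against the wooden fence. Move the jaw only with the levers, squeeze gently so that the tile is not crushed (a squeeze of some 12 to 16 N is right), and finish while still squeezing the levers so that the jaw stays pressed on the tile. Leave the other things on the table where they are.

Things in the scene. Friction and masses are not known exactly. Their poses are not given: they have to be found in the camera images.
- jig: plywood carving board fixed to the table, 340 x 210 mm, 18 mm thick; origin on the table surface, z up, +x the direction in which the clamp's jaw advances (towards the fence). In its frame (mm): board from x -185 to 155, y -105 to 105; levers at x -95, tile about x 74, fence at x 118; all on y = 0
- squeeze (a point): fixed point midway between the two levers at the height to squeeze them, 105 mm above the table; the levers stand on either side of it along the board's x axis. Over their outsides they measure 65 mm here at rest (70 at the tops), 40 mm fully squeezed; if they stop 43 mm apart or wider, the tile is clamped
- trigger: front squeeze lever (nearer the jaw): 16 mm round bar in a black rubber sleeve, leaning outward at rest, top 128 mm above the table; origin at its pivot, 52 mm above the table; its axes are the board's at rest and turn about y by 0.218 rad when fully squeezed
- handle: rear squeeze lever, the mirror image of the front one, geared to it so that both close evenly on the middle; a light spring (1 to 3 N at the grips) opens them when let go; a full squeeze takes 8 N or more
- jaw: dark steel jaw, 56 mm wide, top 43 mm above the table, on a toothed bar; origin at the foot of its front face; slides along the board's +x, starts 23 to 46 mm short of the tile. A full squeeze advances it 11 to 16 mm (teeth 5 mm apart) and it stays there; open the levers fully and pump again, 2 to 5 times in all. On the tile it presses with about 1.2 to 1.7 times the squeeze
- fence: fixed wooden fence across the board's +x end, 110 mm long, 28 mm high; origin at its foot, in the face that the tile comes against, 118 mm ahead of the board's origin
- tile: loose plaster tile 80 x 80 x 18 mm, 0.2 kg; origin at the centre of its underside, axes about the board's. 2 to 5 mm short of the fence; its board -y side is propped up 10 degrees by a stiff brass peg under it, 26 mm from its middle; pressing there with some 8 N sinks the peg for good. Flat, its top is 36 mm above the table. Crumbles if the jaw presses with over 50 N
- gouge: bystander: wood-handled gouge 150 mm long, lying on the board beside the tile (board y about +80 mm), 18 mm high
- brush_block: bystander: wooden brush 60 x 34 x 38 mm, standing on the board (board y about -78 mm, x about -30 mm)
- bowl: bystander: white bowl, 100 mm wide, 50 mm high, on the table
- jar: bystander: amber jar, 64 mm wide, 75 mm high, on the table
- tin: bystander: flat round metal tin, 84 mm wide, 30 mm high, on the table
- weight: bystander: dark steel disc, 90 mm wide, 22 mm high, on the table
- chisel: bystander: wood-handled chisel 170 mm long, on the table
Not all that is in view belongs to the job. What is shaped like the tile but orange or purple is not meant.

How it is judged:
By the outcome, as a careful person would: the job done as asked, in the order asked, and still so for the second after the job is handed in, while the arm keeps its last pose, push and grip.
It also fails if it takes over 51 s, if anything falls off the work surface, if the arm or the gripper's body presses on something with over 40 N, if the wrist force passes 120 N, or if a joint passes its speed limit or range.

## Working session

There is one attempt and no reset: what is moved stays moved. The work goes in short steps, Python scripts to look and compute and a tool call to move; the robot and the scene stay as the last step left them, time stands still between calls to the robot, and variables do not carry over. Pictures are saved under pics/ and viewed, at most 10 in all, crops included, and the job is handed in when it is done.

Besides the shell and the picture viewer there is one more tool, called as name(argument=value, ...), one argument or row to a line, values as JSON. servo_tool: Moves the arm, as the interface text tells. Its arguments: {"type":"object","properties":{"increments":{"type":"array","items":{"type":"array","items":{"type":"number"}}}},"required":["increments"]}

```bash
mkdir -p pics; cat > h.py <<'E'
import numpy as np, cv2
from workcell import ctrl
def snap(n,f):
    d=ctrl.get_image(n); cv2.imwrite(f'pics/{f}.png',cv2.cvtColor(d['image'],cv2.COLOR_RGB2BGR))
    np.save(f'pics/{f}.npy',{k:v for k,v in d.items() if k!='image'},allow_pickle=True); return d
def cam(f): return np.load(f'pics/{f}.npy',allow_pickle=True).item()
def ray(c,u,v):
    d=np.array([(u-c['cx'])/c['fx'],-(v-c['cy'])/c['fy'],-1.]); E=np.array(c['extrinsics']); return E[:3,3],E[:3,:3]@d
def at(c,u,v,z):
    o,d=ray(c,u,v); return o+d*(z-o[2])/d[2]
def proj(c,p):
    E=np.array(c['extrinsics']); q=E[:3,:3].T@(np.array(p)-E[:3,3]); return np.array([c['cx']+c['fx']*q[0]/-q[2],c['cy']+c['fy']*q[1]/q[2]])
E
python3 - <<'E'
from h import *
snap('scene','s0');snap('top','t0')
o=ctrl.get_obs();print(o['t'],o['ee_pos'],o['orientation'],o['ft_force'],o['width'])
print({k:v for k,v in cam('t0').items()})
E
```

```text
0.1 [282.13646728 557.14243767 221.9978348 ] [-7.29626855e-01 -3.05535098e+00  2.06055783e-03] [ 0.2202085   1.54536486 -0.01884993] 88.07018237464692
{'fx': 449.86571321936344, 'fy': 449.86571321936344, 'cx': 311.6450302745332, 'cy': 238.29073577488418, 'extrinsics': array([[ 2.46982965e-02,  9.88737308e-01, -1.47609384e-01,
         3.24987856e+02],
       [-9.99639009e-01,  2.28641882e-02, -1.41095688e-02,
        -1.83649229e+01],
       [-1.05756884e-02,  1.47904581e-01,  9.88945089e-01,
         9.82940467e+02],
       [ 0.00000000e+00,  0.00000000e+00,  0.00000000e+00,
         1.00000000e+00]])}
```

View pics/t0.png

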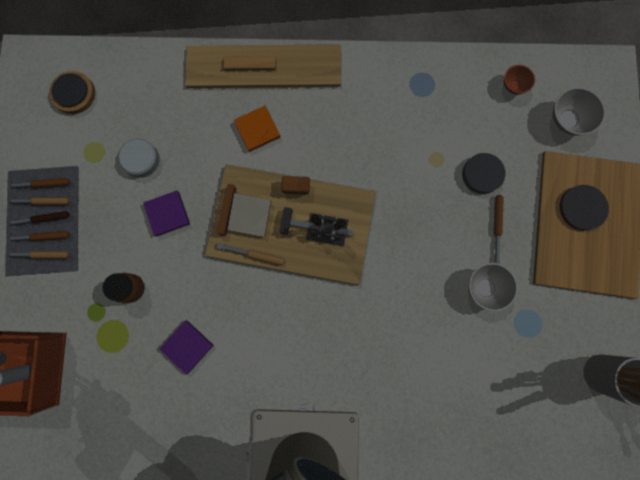

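View pics/s0.png

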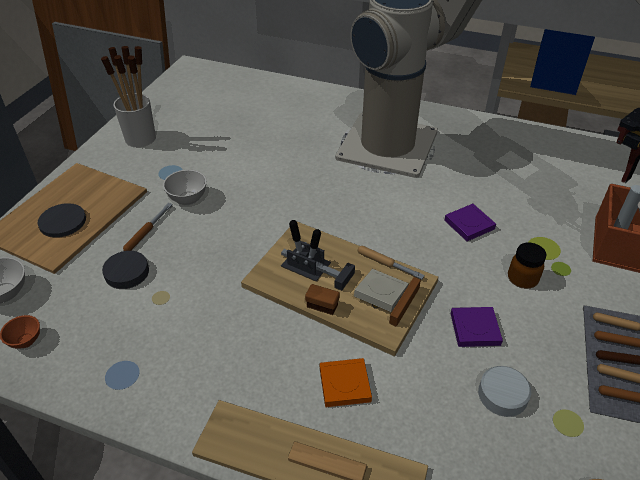

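The plaster tile is the cream square on the jig at top (250,215), scene (382,290). Things it could be confused with: the orange tile at (258,128) and the purple ones at (166,213) and (187,347). The fence is at (227,210), the levers near (325,230), the brush at (295,185) and the gouge at (250,255). I'll check this in an enlarged crop.

```bash
python3 - <<'E'
from h import *
a=cv2.imread('pics/t0.png')[155:295,195:385]; a=cv2.convertScaleAbs(a,alpha=1.8)
cv2.imwrite('pics/c0.png',cv2.resize(a,None,fx=4,fy=4,interpolation=cv2.INTER_CUBIC))
E
```

```text
(no output)
```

View pics/c0.png

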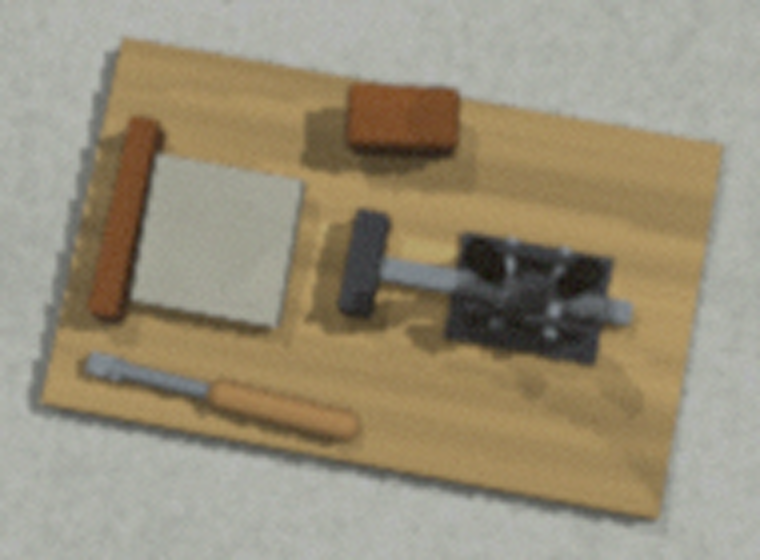

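The crop confirms the choice. The cream tile touches the fence side, with the dark jaw at crop (363,262) and the lever tops at about (487,262) and (575,278). The board corners are (122,38), (722,142), (658,520) and (40,402).

```bash
python3 - <<'E'
from h import *
c=cam('t0')
px=np.array([[122,38],[722,142],[658,520],[40,402]])/4+[195,155]
W=np.array([at(c,*p,18)[:2] for p in px]); print(W.round(1))
print([np.linalg.norm(W[i]-W[i-1]).round(1) for i in range(4)])
B=np.array([[155,-105],[-185,-105],[-185,105],[155,105.]])
bm,wm=B.mean(0),W.mean(0); H=(B-bm).T@(W-wm); U,S,V=np.linalg.svd(H); R=(V.T@np.diag([1,np.linalg.det(V.T@U.T)])@U.T)
t=wm-R@bm; th=np.degrees(np.arctan2(R[1,0],R[0,0])); print('origin',t,'th',th, (W-(B@R.T+t)).round(1))
f=lambda x,y:(R@[x,y]+t).round(1)
print('squeeze',f(-95,0),'tile',f(74,0),'press',f(74,-26),'fence',f(118,0))
T=lambda u,v,z:(R.T@(at(c,u/4+195,v/4+155,z)[:2]-t)).round(1)
print('jaw top',T(388,212,43),T(345,312,43),T(340,310,43),'lever tops',T(487,262,125),T(575,278,125))
print('tile',T(303,182,50),T(160,155,50),T(276,328,36),T(130,300,36),'brush',T(405,118,56),'fence',T(160,130,46),T(127,312,46))
np.save('jig.npy',np.r_[t,np.radians(th)])
o=ctrl.get_obs(); from scipy.spatial.transform import Rotation as Ro
print(Ro.from_rotvec(o['orientation']).as_matrix().round(3))
w=ctrl.get_image('wrist'); print(w['tool_from_camera'].round(2),w['fx'],w['cx'],w['cy'])
E
```

```text
[[ 630.8  191.4]
 [ 578.6 -142.5]
 [ 370.6 -109.2]
 [ 426.1  225. ]]
[np.float64(207.4), np.float64(337.9), np.float64(210.6), np.float64(338.7)]
origin [503.90506857  56.00642078] th 80.83218016654257 [[-1.5 -0.9]
 [ 0.5  0.9]
 [-0.1  0.7]
 [ 1.1 -0.8]]
squeeze [488.8 -37.8] tile [515.7 129.1] press [541.4 124.9] fence [522.7 172.5]
jaw top [-13.1 -28.2] [-1. 29.] [ 1.9 28.4] lever tops [-72.8   4.2] [-116.1    4.2]
tile [ 33.8 -34.6] [111.8 -35.2] [34.3 43.2] [114.2  42.6] brush [-13.5 -77.2] fence [115.5 -49.5] [112.1  50.4]
[[-0.892  0.452 -0.001]
 [ 0.452  0.892 -0.001]
 [ 0.    -0.001 -1.   ]]
[[   0.      0.97    0.25   67.9 ]
 [   1.     -0.     -0.      0.3 ]
 [  -0.      0.25   -0.97 -162.27]
 [   0.      0.      0.      1.  ]] 371.64829954431775 322.3318540346079 236.09844885534915
```

servo_tool(
  increments=[
    [3,-5,0,0,0,4,-1],
    [6,-10,0,0,0,8,-1],
    [8,-13.5,-1,0,0,12,-1],
    [10,-17,-2,0,0,16,-1],
    [12,-20.5,-3,0,0,17.7,-1],
    [14,-24,-4,0,0,17.7,-1],
    [16,-27.5,-5,0,0,17.7,-1],
    [18,-31,-6,0,0,17.7,-1],
    [20,-34.5,-7,0,0,17.7,-1],
    [22,-37.5,-8,0,0,17.7,-1],
    [24,-40,-8.3,0,0,17.7,-1],
    [25.3,-42,-8.3,0,0,17.7,-1],
    [25.9,-43.3,-8.3,0,0,17.7,-1],
    [25.9,-43.3,-8.3,0,0,17.7,-1],
    [25.9,-43.3,-8.3,0,0,17.7,-1],
    [25.9,-43.3,-8.3,0,0,17.7,-1],
  ],
)

```text
t: 1.48
ee_pos: [540.7, 125.1, 139.6]
orientation: [-0.251, -3.131, -0.0]
ft_force: [0.3, 0.1, -0.4]
width: 0.3
grasp_force: 0.0
```

```bash
cat >> h.py <<'E'
from scipy.spatial.transform import Rotation as Ro
def wsnap(f):
    o=ctrl.get_obs(); d=snap('wrist',f); c=cam(f); M=np.eye(4); M[:3,:3]=Ro.from_rotvec(o['orientation']).as_matrix(); M[:3,3]=o['ee_pos']
    c['E']=M@np.array(c['tool_from_camera']); np.save(f'pics/{f}.npy',c,allow_pickle=True); return o
def wat(c,u,v,z):
    x,y=u-c['cx'],v-c['cy']; r=np.hypot(x,y); a=r/c['fx']; s=np.sin(a)/max(r,1e-9)
    d=c['E'][:3,:3]@[x*s,-y*s,-np.cos(a)]; o=c['E'][:3,3]; return o+d*(z-o[2])/d[2]
def jig(p):
    j=np.load('jig.npy'); a=j[2]; R=np.array([[np.cos(a),-np.sin(a)],[np.sin(a),np.cos(a)]]); return (R.T@(np.array(p)[:2]-j[:2])).round(1)
E
python3 - <<'E'
from h import *
o=wsnap('w1'); print(o['t'],o['ee_pos'],o['ft_force'],o['width'],Ro.from_rotvec(o['orientation']).as_matrix().round(3), jig(o['ee_pos']))
E
```

```text
1.4833 [540.721091   125.13066254 139.55555249] [ 0.27918472  0.1490317  -0.40035226] 0.30862809231201016 [[-0.987  0.159 -0.001]
 [ 0.159  0.987  0.   ]
 [ 0.001  0.    -1.   ]] [ 74.1 -25.3]
```

View pics/w1.png

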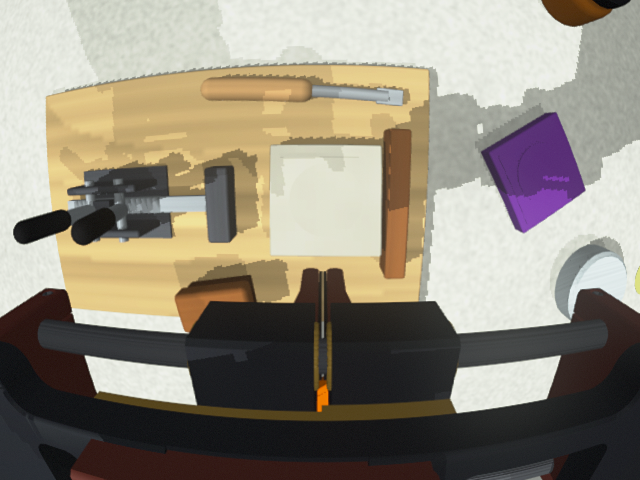

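The wrist view shows the tile with corners (271,146), (382,146), (270,254) and (381,256). The shut fingertips are at (322,270), the fence at (397,203), and the lever tops at about (80,235) and (20,237).

```bash
python3 - <<'E'
from h import *
c=cam('w1')
for n,u,v,z in [('tile',271,146,36),('tile',382,146,36),('tile',270,254,50),('tile',381,256,50),('b',47,96,18),('b',428,68,18),('fence',386,129,46),('fence',409,277,46),('jaw',206,167,43),('jaw',236,241,43),('jawfrt',232,167,43),('trig top',80,235,126),('hand top',22,235,126)]:
    p=wat(c,u,v,z); print(n,p.round(1),jig(p))
E
```

```text
tile [470.7  99.4  36. ] [37.6 39.7]
tile [483.2 177.7  36. ] [116.8  39.9]
tile [545.6  86.6  50. ] [ 36.8 -36.3]
tile [559.7 164.8  50. ] [116.3 -37.8]
b [ 374.7 -105.    18. ] [-179.6  101.9]
b [427.  226.3  18. ] [155.9 103. ]
fence [471.5 180.6  46. ] [117.8  51.8]
fence [581.1 184.6  46. ] [139.2 -55.7]
jaw [476.5  51.1  43. ] [-9.2 26.3]
jaw [533.9  62.   43. ] [ 10.7 -28.6]
jawfrt [480.2  70.2  43. ] [10.3 25.6]
trig top [496.3  -8.  126. ] [-64.4  -2.7]
hand top [488.1 -58.7 126. ] [-115.7   -2.7]
```

servo_tool(
  increments=[
    [0,0,-3,0,0,0,-1],
    [0,0,-6,0,0,0,-1],
    [0,0,-7.5,0,0,0,-1],
    [0,0,-8.4,0,0,0,-1],
    [0,0,-8.7,0,0,0,-1],
    [0,0,-8.9,0,0,0,-1],
    [0,0,-9.1,0,0,0,-1],
    [0,0,-9.3,0,0,0,-1],
  ],
)

```text
t: 2.2
ee_pos: [542.4, 125.0, 47.9]
orientation: [0.25, 3.129, 0.001]
ft_force: [-0.6, 0.2, 5.4]
width: 0.2
grasp_force: 2.1
```

servo_tool(
  increments=[
    [0,0,-0.2,0,0,0,-1],
    [0,0,-0.4,0,0,0,-1],
    [0,0,-0.6,0,0,0,-1],
    [0,0,-0.6,0,0,0,-1],
  ],
)

```text
t: 2.53
ee_pos: [542.9, 124.8, 41.3]
orientation: [0.251, 3.128, 0.002]
ft_force: [2.5, 1.5, 5.4]
width: 0.4
grasp_force: 2.1
```

Peg is sinking; continue to flat.

servo_tool(
  increments=[
    [0,0,-0.2,0,0,0,-1],
    [0,0,-0.4,0,0,0,-1],
    [0,0,-0.5,0,0,0,-1],
    [0,0,-0.5,0,0,0,-1],
  ],
)

```text
t: 2.87
ee_pos: [542.8, 124.7, 36.4]
orientation: [0.251, 3.129, 0.001]
ft_force: [3.1, 0.8, 4.2]
width: 0.6
grasp_force: 2.7
```

servo_tool(
  increments=[
    [0,0,-0.1,0,0,0,-1],
    [0,0,-0.2,0,0,0,-1],
    [0,0,-0.25,0,0,0,-1],
    [0,0,-0.25,0,0,0,-1],
  ],
)

```text
t: 3.2
ee_pos: [542.9, 124.7, 36.2]
orientation: [0.251, 3.129, 0.001]
ft_force: [-3.8, -1.4, 32.2]
width: 0.4
grasp_force: 15.7
```

servo_tool(
  increments=[
    [0,0,1,0,0,0,-1],
    [0,0,4,0,0,0,-1],
    [0,0,8,0,0,0,1],
    [-1,-3,11,0,0,0,1],
    [-2,-6.5,13,0,0,0,1],
    [-3,-10,13.7,0,0,0,1],
    [-4.2,-13,13.7,0,0,0,1],
    [-5,-15.4,13.7,0,0,0,1],
    [-5.25,-16.2,13.7,0,0,0,1],
    [-5.25,-16.2,13.7,0,0,0,1],
    [-5.25,-16.2,13.7,0,0,0,1],
    [-5.25,-16.2,13.7,0,0,0,1],
  ],
)

```text
t: 4.2
ee_pos: [489.1, -36.6, 169.9]
orientation: [-0.25, -3.131, -0.0]
ft_force: [-0.0, -0.2, -0.5]
width: 63.7
grasp_force: 0.0
```

```bash
python3 - <<'E'
from h import *
o=wsnap('w2'); print(o['t'],o['ee_pos'],o['ft_force'],o['width'], jig(o['ee_pos']))
snap('scene','s2')
E
```

```text
4.2 [489.08533141 -36.56317106 169.93393598] [-0.03523537 -0.23861324 -0.53517506] 63.703375450322106 [-93.7  -0.1]
```

View pics/w2.png

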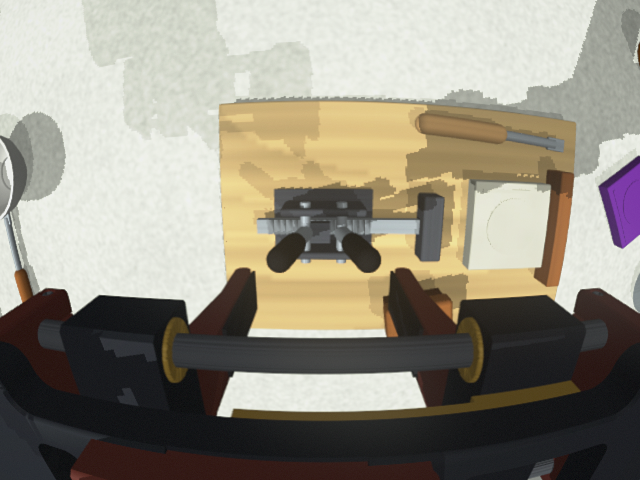

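The wrist view shows the tile lying flat against the fence gap, with the lever top centres at about (282,260) and (366,260). The fingers are still opening on both sides.

```bash
python3 - <<'E'
from h import *
c=cam('w2')
for n,u,v,z in [('handle',281,259,126),('trig',367,259,126),('jawfrt',443,196,43),('jaw',438,260,43),('tile',468,267,36),('tile',470,182,36),('tile',549,267,36),('tile',550,183,36),('board',219,104,18),('board',575,122,18)]:
    p=wat(c,u,v,z); print(n,p.round(1),jig(p))
E
```

```text
handle [485.  -60.3 126. ] [-1.179e+02  1.000e-01]
trig [493.  -10.6 126. ] [-67.4   0.2]
jawfrt [478.7  64.7  43. ] [ 4.5 26.2]
jaw [532.6  55.8  43. ] [  4.4 -28.4]
tile [546.9  85.8  36. ] [ 36.3 -37.7]
tile [471.4  92.5  36. ] [30.8 37.9]
tile [563.7 174.5  36. ] [126.5 -40.2]
tile [481.7 175.5  36. ] [114.4  41. ]
board [ 373.9 -107.2   18. ] [-181.9  102.3]
board [427.6 225.6  18. ] [155.3 102.3]
```

servo_tool(
  increments=[
    [0,0,0,0,0,0,1],
    [0,0,0,0,0,0,1],
    [0,0,0,0,0,0,1],
    [0,0,-1.5,0,0,0,1],
    [0,0,-3,0,0,0,1],
    [0,0,-4.5,0,0,0,1],
    [0,0,-6,0,0,0,1],
    [0,0,-7.2,0,0,0,1],
    [0,0,-8,0,0,0,1],
    [0,0,-8.4,0,0,0,1],
    [0,0,-8.4,0,0,0,1],
    [0,0,-8.4,0,0,0,0.6],
  ],
)

```text
t: 5.3
ee_pos: [489.1, -37.4, 86.4]
orientation: [0.251, 3.131, 0.0]
ft_force: [0.3, -0.0, -0.2]
width: 83.7
grasp_force: 0.0
```

servo_tool(
  increments=[
    [0,0,0,0,0,0,0.5],
    [0,0,0,0,0,0,0.4],
    [0,0,0,0,0,0,0.3],
    [0,0,0,0,0,0,0.2],
    [0,0,0,0,0,0,0.2],
    [0,0,0,0,0,0,0.2],
  ],
)

```text
t: 5.8
ee_pos: [490.0, -36.5, 87.3]
orientation: [0.251, 3.129, 0.002]
ft_force: [0.8, 8.0, 5.0]
width: 53.0
grasp_force: 3.8
```

servo_tool(
  increments=[
    [0,0.1,0,0,0,0,0.15],
    [0,0.1,0,0,0,0,0.1],
    [0,0.1,0,0,0,0,0.05],
    [0,0.1,0,0,0,0,0],
    [0,0.1,0,0,0,0,0],
  ],
)

```text
t: 6.22
ee_pos: [490.1, -36.1, 87.3]
orientation: [0.251, 3.129, 0.001]
ft_force: [0.4, 3.7, 6.1]
width: 44.0
grasp_force: 4.4
```

servo_tool(
  increments=[
    [0,0.05,0,0,0,0,-0.04],
    [0,0.05,0,0,0,0,-0.08],
    [0,0.05,0,0,0,0,-0.1],
    [0,0.05,0,0,0,0,-0.1],
    [0,0.05,0,0,0,0,-0.1],
    [0,0.05,0,0,0,0,-0.1],
  ],
)

```text
t: 6.72
ee_pos: [490.1, -36.0, 87.5]
orientation: [0.251, 3.129, -0.0]
ft_force: [-0.1, 1.1, 9.8]
width: 39.8
grasp_force: 26.0
```

servo_tool(
  increments=[
    [0,0,0,0,0,0,0.65],
    [0,0,0,0,0,0,0.65],
    [0,0,0,0,0,0,0.65],
    [0,0,0,0,0,0,0.65],
    [0,0,0,0,0,0,0.65],
    [0,0,0,0,0,0,0.65],
    [0,0,0,0,0,0,0.65],
    [0,0,0,0,0,0,0.65],
  ],
)

```text
t: 7.38
ee_pos: [488.8, -35.9, 86.1]
orientation: [-0.251, -3.131, 0.0]
ft_force: [-0.1, -0.2, 0.4]
width: 72.5
grasp_force: 0.0
```

```bash
python3 - <<'E'
from h import *
o=wsnap('w3'); print(o['t'],o['ee_pos'],o['ft_force'],o['width'], jig(o['ee_pos']))
a=cv2.imread('pics/w3.png')[80:340,200:600]
cv2.imwrite('pics/c3.png',cv2.resize(a,None,fx=2,fy=2))
E
```

```text
7.3833 [488.76501255 -35.9272524   86.07875451] [-0.0760515  -0.22394077  0.43205714] 72.46680354282395 [-93.2   0.3]
```

View pics/c3.png

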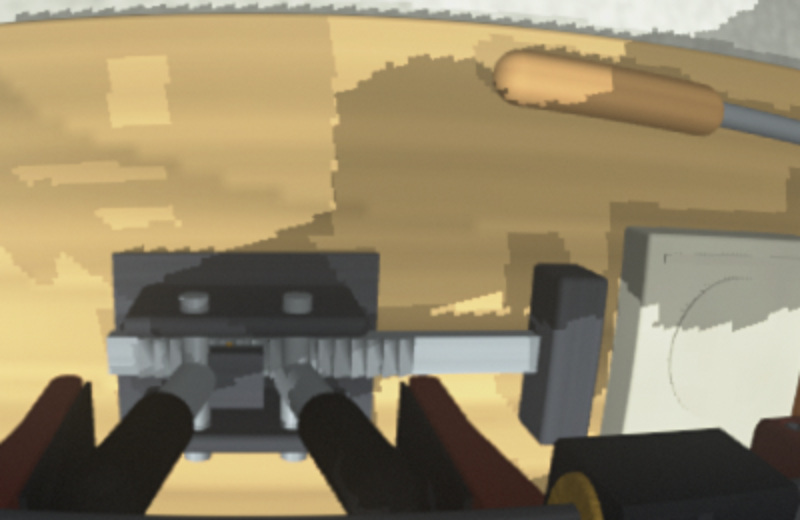

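The pads sit on either side of both levers, which have opened again. The jaw's front top edge is at crop (607,280) and the tile's near top edge at crop (650,232).

```bash
python3 - <<'E'
from h import *
c=cam('w3')
for n,u,v,z in [('jawfrt',503.5,220,43),('tile',525,196,36),('tile foot',512,198,18)]:
    p=wat(c,u,v,z); print(n,p.round(1),jig(p))
E
```

```text
jawfrt [482.2  77.9  43. ] [18.1 24.9]
tile [470.8  98.4  36. ] [36.6 39.4]
tile foot [475.  98.  18.] [36.9 35.2]
```

servo_tool(
  increments=[
    [0,0,0,0,0,0,0.5],
    [0,0,0,0,0,0,0.4],
    [0,0,0,0,0,0,0.3],
    [0,0,0,0,0,0,0.2],
    [0,0,0,0,0,0,0.1],
    [0,0,0,0,0,0,0.1],
  ],
)

```text
t: 7.93
ee_pos: [489.5, -36.0, 86.8]
orientation: [0.251, 3.13, -0.0]
ft_force: [-1.0, -0.5, 6.7]
width: 48.8
grasp_force: 3.9
```

servo_tool(
  increments=[
    [0,0,0,0,0,0,0.04],
    [0,0,0,0,0,0,0],
    [0,0,0,0,0,0,-0.04],
    [0,0,0,0,0,0,-0.07],
    [0,0,0,0,0,0,-0.09],
    [0,0,0,0,0,0,-0.09],
    [0,0,0,0,0,0,-0.09],
  ],
)

```text
t: 8.52
ee_pos: [489.6, -36.0, 87.1]
orientation: [0.251, 3.13, -0.0]
ft_force: [-1.7, -0.1, 10.0]
width: 40.3
grasp_force: 19.2
```

servo_tool(
  increments=[
    [0,0,0,0,0,0,0.65],
    [0,0,0,0,0,0,0.65],
    [0,0,0,0,0,0,0.65],
    [0,0,0,0,0,0,0.65],
    [0,0,0,0,0,0,0.65],
    [0,0,0,0,0,0,0.65],
    [0,0,0,0,0,0,0.65],
    [0,0,0,0,0,0,0.65],
  ],
)

```text
t: 9.18
ee_pos: [488.8, -35.9, 86.1]
orientation: [-0.251, -3.131, 0.0]
ft_force: [-0.6, -0.4, -0.3]
width: 72.8
grasp_force: 0.0
```

servo_tool(
  increments=[
    [0,0,0,0,0,0,0.55],
    [0,0,0,0,0,0,0.45],
    [0,0,0,0,0,0,0.4],
    [0,0,0,0,0,0,0.36],
    [0,0,0,0,0,0,0.33],
    [0,0,0,0,0,0,0.3],
    [0,0,0,0,0,0,0.3],
  ],
)

```text
t: 9.77
ee_pos: [489.3, -35.9, 86.8]
orientation: [0.251, 3.131, -0.0]
ft_force: [-1.3, 0.5, 6.2]
width: 57.2
grasp_force: 4.4
```

servo_tool(
  increments=[
    [0,0,0,0,0,0,0.26],
    [0,0,0,0,0,0,0.22],
    [0,0,0,0,0,0,0.18],
    [0,0,0,0,0,0,0.18],
  ],
)

```text
t: 10.1
ee_pos: [489.4, -35.8, 87.1]
orientation: [0.251, 3.13, 0.0]
ft_force: [-3.2, 2.3, 11.3]
width: 52.2
grasp_force: 19.3
```

servo_tool(
  increments=[
    [0,0,0,0,0,0,0.15],
    [0,0,0,0,0,0,0.12],
    [0,0,0,0,0,0,0.1],
    [0,0,0,0,0,0,0.1],
  ],
)

```text
t: 10.43
ee_pos: [489.3, -36.0, 86.5]
orientation: [0.251, 3.13, -0.0]
ft_force: [0.8, -0.3, 2.8]
width: 48.2
grasp_force: 1.9
```

The grip force spiked at 52 mm and then dropped, so I'll look before going on.

```bash
python3 - <<'E'
from h import *
o=wsnap('w4'); print(o['t'],o['ft_force'],o['width'],o['grasp_force'])
a=cv2.imread('pics/w4.png')[80:340,240:640]
cv2.imwrite('pics/c4.png',cv2.resize(a,None,fx=2,fy=2))
E
```

```text
10.4333 [ 0.83626008 -0.29391939  2.82757234] 48.17418085705363 1.9220556132495403
```

View pics/c4.png

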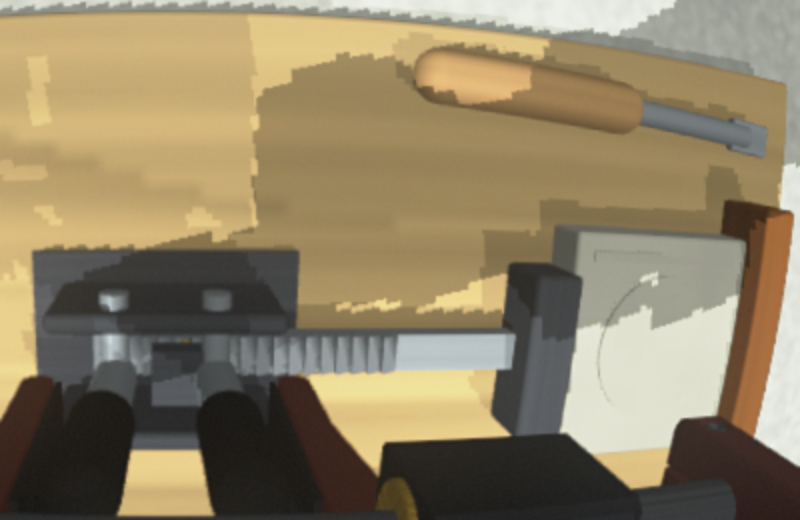

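The jaw's front edge is at crop (580,280), at or near the tile. The tile looks intact, with its near edge at (578,232) and far edge at (745,238).

```bash
python3 - <<'E'
from h import *
c=cam('w4')
for n,u,v,z in [('jawfrt',530,220,43),('tile near',529,196,36),('tile far',612.5,199.5,36),('fence edge top',601.5,182,46)]:
    p=wat(c,u,v,z); print(n,p.round(1),jig(p))
E
```

```text
jawfrt [485.8  97.8  43. ] [38.4 24.5]
tile near [472.  101.7  36. ] [40.1 38.8]
tile far [483.6 179.7  36. ] [118.9  39.8]
fence edge top [467.2 158.7  46. ] [95.6 52.6]
```

servo_tool(
  increments=[
    [0,0,0,0,0,0,0.1],
    [0,0,0,0,0,0,0.1],
  ],
)

```text
t: 10.65
ee_pos: [489.1, -35.9, 86.2]
orientation: [0.251, 3.131, 0.0]
ft_force: [2.1, 0.5, 2.6]
width: 48.7
grasp_force: 1.9
```

servo_tool(
  increments=[
    [0,0,0,0,0,0,0.09],
    [0,0,0,0,0,0,0.08],
    [0,0,0,0,0,0,0.08],
  ],
)

```text
t: 10.9
ee_pos: [489.1, -35.9, 86.2]
orientation: [0.251, 3.131, -0.0]
ft_force: [2.1, -0.1, 2.4]
width: 46.9
grasp_force: 2.2
```

servo_tool(
  increments=[
    [0,0,0,0,0,0,0.07],
    [0,0,0,0,0,0,0.06],
    [0,0,0,0,0,0,0.06],
  ],
)

```text
t: 11.15
ee_pos: [489.1, -35.9, 86.3]
orientation: [0.251, 3.131, 0.0]
ft_force: [1.7, 1.1, 2.8]
width: 46.8
grasp_force: 4.5
```

servo_tool(
  increments=[
    [0,0,0,0,0,0,0.05],
    [0,0,0,0,0,0,0.04],
    [0,0,0,0,0,0,0.04],
    [0,0,0,0,0,0,0.04],
  ],
)

```text
t: 11.48
ee_pos: [489.1, -35.9, 86.3]
orientation: [0.251, 3.131, 0.0]
ft_force: [1.4, 2.0, 4.7]
width: 46.2
grasp_force: 7.8
```

servo_tool(
  increments=[
    [0,0,0,0,0,0,0.03],
    [0,0,0,0,0,0,0.02],
    [0,0,0,0,0,0,0.02],
    [0,0,0,0,0,0,0.02],
  ],
)

```text
t: 11.82
ee_pos: [489.1, -35.9, 86.3]
orientation: [0.251, 3.131, 0.0]
ft_force: [2.2, 1.5, 5.6]
width: 45.1
grasp_force: 11.6
```

servo_tool(
  increments=[
    [0,0,0,0,0,0,0.02],
    [0,0,0,0,0,0,0.02],
    [0,0,0,0,0,0,0.02],
    [0,0,0,0,0,0,0.02],
    [0,0,0,0,0,0,0.02],
    [0,0,0,0,0,0,0.02],
  ],
)

```text
t: 12.32
ee_pos: [489.1, -35.9, 86.3]
orientation: [0.251, 3.131, 0.0]
ft_force: [1.6, 2.4, 5.7]
width: 45.0
grasp_force: 11.6
```

servo_tool(
  increments=[
    [0,0,0,0,0,0,0.01],
    [0,0,0,0,0,0,0.01],
    [0,0,0,0,0,0,0.01],
    [0,0,0,0,0,0,0.01],
    [0,0,0,0,0,0,0.01],
    [0,0,0,0,0,0,0.01],
  ],
)

```text
t: 12.82
ee_pos: [489.1, -35.9, 86.4]
orientation: [0.251, 3.131, 0.0]
ft_force: [1.5, 1.8, 6.8]
width: 44.7
grasp_force: 13.9
```

```bash
python3 - <<'E'
from h import *
o=wsnap('w5'); print(o['t'],o['width'],o['grasp_force'])
a=cv2.imread('pics/w5.png')[160:300,440:640]
cv2.imwrite('pics/c5.png',cv2.resize(a,None,fx=4,fy=4,interpolation=cv2.INTER_CUBIC))
snap('scene','s5'); a=cv2.imread('pics/s5.png')[200:360,230:450]
cv2.imwrite('pics/c6.png',cv2.resize(cv2.convertScaleAbs(a,alpha=1.6),None,fx=3.6,fy=3.6,interpolation=cv2.INTER_CUBIC))
E
```

```text
12.8167 44.69418865877026 13.888241797685623
```

View pics/c5.png

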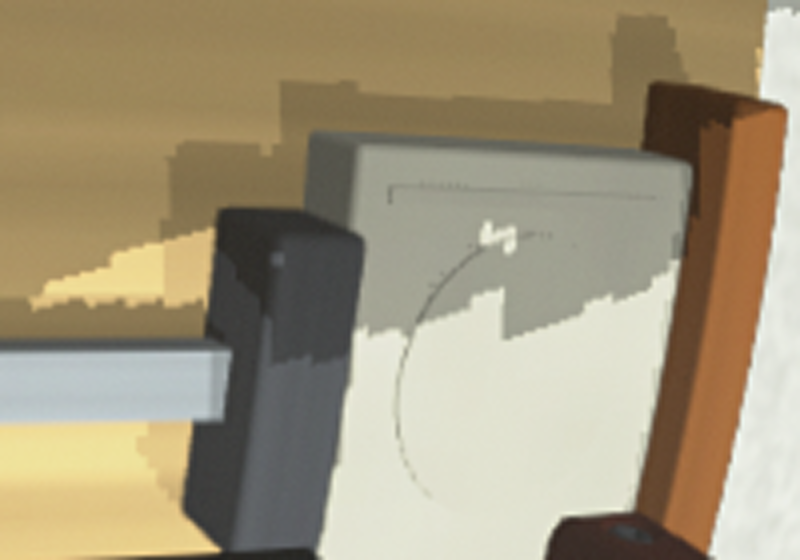

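View pics/c6.png

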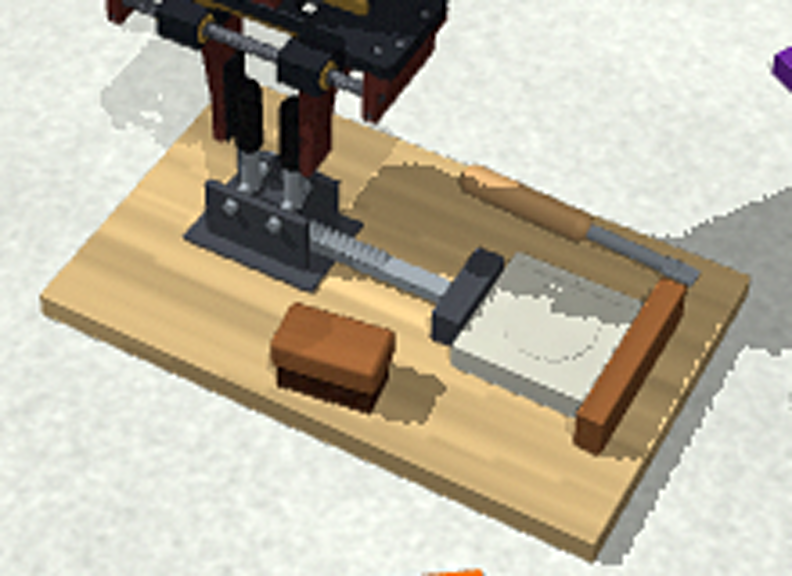

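Both views agree. The jaw is against the tile at c5 (350,300), the tile lies flat against the fence at (685,230), and the brush and gouge haven't moved. The squeeze is steady at 13.9 N with the levers stopped at 44.7 mm, so I'm handing in.

```bash
python3 -c "
from workcell import ctrl
print(ctrl.close_job())"
```

```text
the job is handed in; nothing more can be done
None
```

I pressed the tile flat, then pumped the levers three times until the jaw held it against the fence, and handed the job in still squeezing at about 14 N, with the levers stopped at 44.7 mm; free-stroke squeezes reached 26 N at the lever stops, and grip spiked briefly to about 19 N as the jaw met the tile, which looks intact.

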